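# Plating thickness check on a mounting clamp

## Task

First turn the selector on the grey thickness tester to its green mark, then lift the orange probe out of its stand and hold its brass tip on the red spot on the clamp's sloping face. Hold the probe square to that face and press gently, never hard, so that the sprung tip is pushed in about half of its travel. Finish while still holding it there in the gripper, with the selector still at green and the other loose things on the bench left where they are.

Things in the scene. Friction and masses are not known exactly. Their poses are not given: they have to be found in the camera images.
- tester: Fixed grey box, the plating thickness tester, 170 (x) x 160 (y) x 90 mm high. Origin: centre of its underside; z up. On top: the selector, its axis at x = -25, y = 0 mm, on a dark scale of radius 45 mm with four marks 37.5 mm from the axis: three small white dots and a larger green one (11 mm), the third counted clockwise. A display lies beyond, at +x.
- selector (a joint): Angle of the selector in rad, growing clockwise seen from above. Four sprung detents, at 0, 0.6, 1.2 and 1.8; the green mark is at 1.2. A spring (up to about 0.06 N m) pulls it to a detent when let go; it starts in the one at 0 or at 0.6. Stops just outside 0 and 1.8.
- selector_grip (a point): On the selector's vertical axis, 32 mm above the tester's top; TCP here: fingertips clear its skirt by 4 mm. Selector: black disc, 52 mm across, 9 mm high, and upright blue bar 46 long, 12 wide, top 36 mm above the tester. x runs along the bar to its pointer end (white line); z up. At joint 0 x is turned 0.9 rad counter-clockwise from the tester's x, at 1.2 it is 0.3 rad clockwise.
- stand: Fixed black block 80 x 80 x 64 mm high with an upright round hole, 21 mm in diameter, through its middle, in which the probe stands. Origin: centre of its underside; z up.
- probe: Loose orange pen-like probe, about 0.15 kg, upright in the stand, collar on the stand's top. Origin: on its axis at the collar's underside; z along the axis, away from the tip. Black collar 34 mm across, z = 0 to 6; orange square grip 24 x 24, flats facing x and y, z = 6 to 76; steel nose 16 mm across to z = -45; sprung brass tip 6 mm across, round end at z = -57 mm. Comes out straight up.
- probe_tip (a joint): How far the sprung tip is pushed into the probe, in m: 0 is fully out, 0.010 is the stop. Spring rate 400 N/m (half way in, 5 mm, is 2 N).
- probe_tip_end (a point): The end of the probe's brass tip, which touches the work; 57 mm below the probe's origin when fully out. z points up along the probe.
- clamp: Fixed tilting fixture: steel base 120 x 100 x 14 mm, post, blue head, and on it the silvery cadmium-plated clamp: plate 70 x 90 x 8 mm, its upper face sloping 20 degrees (0.349 rad), facing up and to the fixture's -x. Origin: centre of the base's underside; z up. Middle of the face: 90 mm above the origin. Lugs at y = +-48 mm stand 10 mm, rivets near the corners 3 mm proud.
- spot: Red painted dot, 14 mm in diameter, in the middle of the clamp's upper face. Origin: its centre, on the face; z is the face's outward normal, to which the probe's z axis must be parallel.
- bowl: Loose dark brown cracked bakelite compass bowl, 112 mm across, 60 mm high; leave alone. Origin: centre of its underside.
- vent_plug: Loose brass vent plug, 34 mm across, 28 mm high; leave alone. Origin: centre of its underside.
- stopper: Loose blue rubber stopper, 36 mm across, 30 mm high; leave alone. Origin: centre of its underside.
- spare_ring: Loose silvery clamp ring, 70 mm across, 14 mm high; leave alone. Origin: centre of its underside.
- screwdriver: Loose screwdriver, 150 mm long, with a red handle, lying; leave alone. Origin: under its middle.
There are look-alikes about, which are no part of the job. Of the things like the clamp, leave any that is turquoise; of the rest the larger one is meant. Leave any purple look-alike of the stand alone.

How it is judged:
By the outcome, as a careful person would: the job done as asked, in the order asked, and still so for the second after the job is handed in, while the arm keeps its last pose, push and grip.
It also fails if it takes over 59 s, if anything falls off the work surface, if the arm or the gripper's body presses on something with over 40 N, if the wrist force passes 120 N, or if a joint passes its speed limit or range.

## Robot

A 6-joint arm with a two-finger parallel gripper is mounted at the origin on the work surface. World frame = base frame: x ahead of the robot, y to its left, z up, the work surface at z = 0. Lengths are in m, angles in rad, forces in N, time in s.
With the tool pointing down it reaches from about 0.35 to 0.95 m from the base axis. Payload 17.4 kg.
Tool frame: the origin (TCP) lies between the finger pads, 19 mm behind the fingertips; this is the grasp point; z points along the fingers, y is the line along which they close (so a half turn about z gives the same grasp; the last joint's range is limited). The gripper opens to 93 mm and grips with 3 to 60 N. Pads are 15 mm wide; open, the fingers measure 128 mm over their backs; the gripper's body (75 mm by 188 mm) begins 65 mm behind the grasp point.
Start: joints at [1.181, 0.116, 1.442, -0, 1.584, -0.038], TCP at [0.233, 0.634, 0.237] pointing down, gripper open.
Joint ranges: [-2.83, 2.83], [-0.83, 2.19], [0.07, 2.5], [-1.14, 4.28], [0.01, 3], [-2.97, 2.97]. Speed limits (rad/s): [1.89, 1.89, 2.22, 3.14, 3.14, 3.14].

## Interface

Orientations are given as a rotation vector (axis times angle).
In Python, from workcell import arm, eyes gives the robot as it stands.
- The arm moves only by the shell command python3 -m inch 'ROWS' [FORCE]. ROWS is JSON, one flat list of numbers, 7 for each row, row after row: the shift along the tool's x, y, z normalised to -1 to 1, where 1 is 15 cm, then the turn, a rotation vector about the tool's x, y, z normalised to -1 to 1, where 1 is 1.5 rad, then the closure, from -1 (fully open) to 1 (shut). A call has 1 to 8 rows; each row is the pose to reach, as a shift and turn from the pose commanded when the call began, along the tool's axes at that moment; what a row does not reach only later rows make up. A row lasts 1/8 s, in which the tool goes at most 62.5 mm and 10.7 degrees, less where a joint would pass 70% of its speed; a pose out of reach is approached as far as the arm can. A call with a number of a shift or a turn outside -1 to 1 is refused whole. A call with a gripper value outside its range is refused whole. The fingers move at their own pace and stop on an object; FORCE is the grip in N (left out, the last holds). Time passes only in rows, so rows that repeat a pose let the fingers close. It gives the time, the measured TCP pose, the force, the opening and the grip force at its end, in the units of the state.
- arm.get_obs(): the state, without advancing time (a new reading comes with each control period).
- eyes.capture(name): name is "side" or "top"; returns a dict with "frame" (480x640x3 uint8, red, green, blue), "depth" (480x640 float32, m along the optical axis (not along the pixel's ray), 0 where there is no reading), "fx", "fy", "cx", "cy" (pixels), "cam_to_world" (4x4, takes a point from camera to world coordinates). Camera axes: x right, y down, z forward; pixel columns grow to the right and rows downward; lengths in m; the calibration is good to about 2 mm. A picture is of the moment at which its call begins.
- arm.finish_job(): hands the job in; it is judged then, once.
The state is a dict: "time": time; "qpos": joint angles; "joint_velocities": joint speeds; "joint_torque": joint torques, N m; "ee_pos": TCP position; "orientation": TCP orientation; "ft_force": force on the tool from outside, world axes, zero at the start; "moment": the same for the moment, N m; "grip_width": finger opening in m; "grip_force": force on a finger pad.
Only numpy, scipy, OpenCV 4.12 (cv2) and the standard library are available. Lean on these libraries where they do the work, as an engineer would, in place of code of your own. Each camera call takes 0.05 s, during which the arm holds its last target. There are 200 camera calls.

## Working session

There is one attempt and no reset: what is moved stays moved. The work goes in short steps, Python scripts to look and compute and a shell command to move; the robot and the scene stay as the last step left them, time stands still between calls to the robot, and variables do not carry over. Pictures are saved under pics/ and viewed, at most 10 in all, crops included, and the job is handed in when it is done.

```bash
mkdir -p pics; ls; python3 - <<'E'
from workcell import arm, eyes
import cv2,numpy as np
for n in("top","side"):
    c=eyes.capture(n); cv2.imwrite(f"pics/{n}0.png",c["frame"][:,:,::-1]); np.savez(f"{n}0.npz",**c)
    print(n,c["fx"],c["cx"],c["cy"],c["cam_to_world"].round(3).tolist())
print(arm.get_obs())
E
```

```text
pics
top 529.6760651658603 313.65265558799297 236.3053424510381 [[-0.023, -0.994, 0.106, 0.413], [-1.0, 0.024, 0.004, -0.058], [-0.007, -0.106, -0.994, 1.089], [0.0, 0.0, 0.0, 1.0]]
side 526.0548748348529 312.3485004827291 245.62563318835603 [[-0.962, -0.175, 0.211, 0.348], [-0.274, 0.605, -0.747, 0.637], [0.003, -0.776, -0.63, 0.715], [0.0, 0.0, 0.0, 1.0]]
{'time': 0.1, 'qpos': array([ 1.18122709e+00,  1.16471495e-01,  1.44220347e+00, -2.98823418e-06,
        1.58402501e+00, -3.77465233e-02]), 'joint_velocities': array([ 0.00146693, -0.00099042, -0.00218156,  0.00157706, -0.00125299,
       -0.00072156]), 'joint_torque': array([ 2.56472966e-03, -7.22888160e+01, -6.23874378e+01,  7.81400828e-02,
        2.26791197e-02, -8.51602385e-05]), 'ee_pos': array([0.23252206, 0.63350534, 0.23675332]), 'orientation': array([-5.49755395e-01, -3.09288113e+00,  1.70069841e-03]), 'ft_force': array([-0.45233914, -0.12010196,  0.13596264]), 'moment': array([-0.02548824,  0.02631143,  0.0202972 ]), 'grip_force': 0.0, 'grip_width': 0.09298309906378663}
```

View pics/top0.png

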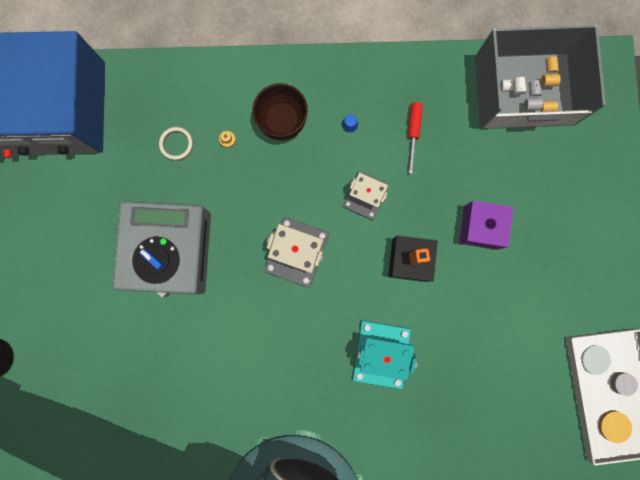

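View pics/side0.png

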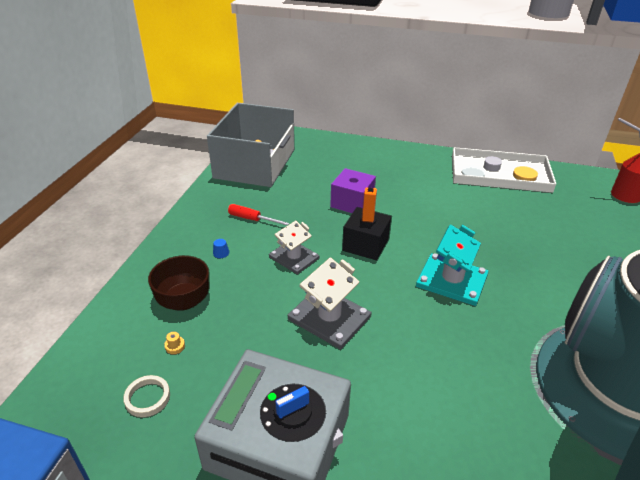

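The top view shows the tester at (160,248) with its selector at (156,260). The pointer (white end) is near (142,253) and green is at (163,241). The side view agrees.
- **Clamp candidates:** large silvery one at (295,248), small one at (369,190), turquoise one at (388,358). The one at (295,248) is meant, because it isn't turquoise and is the larger of the other two.
- **Stand candidates:** black one holding the orange probe at (415,258), purple one at (487,224). The black one is meant.

```bash
cat > h.py <<'E'
import numpy as np, cv2
from scipy.spatial.transform import Rotation as R
def ray(c,u,v):
    T=c["cam_to_world"]; d=np.array([(u-c["cx"])/c["fx"],(v-c["cy"])/c["fy"],1.])
    return T[:3,3],T[:3,:3]@d
def onz(c,u,v,z):
    o,d=ray(c,u,v); return o+d*(z-o[2])/d[2]
def tri(c1,p1,c2,p2):
    o1,d1=ray(c1,*p1);o2,d2=ray(c2,*p2)
    s=np.linalg.lstsq(np.c_[d1,-d2],o2-o1,rcond=None)[0]
    a,b=o1+d1*s[0],o2+d2*s[1]; return (a+b)/2,np.linalg.norm(a-b)
def cloud(c):
    v,u=np.mgrid[:480,:640]; z=c["depth"].astype(float)
    P=np.stack([(u-c["cx"])/c["fx"]*z,(v-c["cy"])/c["fy"]*z,z],-1)
    return P@c["cam_to_world"][:3,:3].T+c["cam_to_world"][:3,3]
def hsv(c): return cv2.cvtColor(c["frame"],cv2.COLOR_RGB2HSV)
def blobs(c,lo,hi,box,amin=8):
    m=cv2.inRange(hsv(c),np.array(lo),np.array(hi)); k=np.zeros_like(m); x0,y0,x1,y1=box; k[y0:y1,x0:x1]=255
    m&=k; n,L,s,ce=cv2.connectedComponentsWithStats(m)
    return [(ce[i],s[i,4],L==i) for i in range(1,n) if s[i,4]>=amin]
E
python3 - <<'E'
from h import *
t=dict(np.load("top0.npz"));s=dict(np.load("side0.npz"))
np.set_printoptions(precision=4,suppress=True)
Ct,Cs=cloud(t),cloud(s)
red=([0,150,120],[8,255,255])
rt=max(blobs(t,*red,(270,220,325,280)),key=lambda b:b[1]);rs=max(blobs(s,*red,(305,260,360,310)),key=lambda b:b[1])
print("spot",rt[0],rs[0],tri(t,rt[0],s,rs[0]),"depth",np.median(Ct[rt[2]],0),np.median(Cs[rs[2]],0))
# plate normal
for c,C,p in((t,Ct,rt[0]),(s,Cs,rs[0])):
    P0=tri(t,rt[0],s,rs[0])[0]
    m=(np.linalg.norm(C-P0,axis=2)<.032); P=C[m]
    for _ in range(5):
        ce=P.mean(0); n=np.linalg.svd(P-ce)[2][2]; n*=np.sign(n[2]); P=P[abs((P-ce)@n)<.002]
    print("n",n,len(P),"tilt",np.degrees(np.arccos(n[2])),"az",np.degrees(np.arctan2(n[1],n[0])),"off",(P0-ce)@n)
# base and tester and probe, heights
def rect(c,C,m,z,nm):
    k=cv2.findContours(m.astype(np.uint8),0,2)[0]; k=max(k,key=cv2.contourArea)[:,0]
    w=np.array([onz(c,*q,z)[:2] for q in k],np.float32)*1000; r=cv2.minAreaRect(w); print(nm,r)
X=Ct
reg=np.zeros((480,640),bool);reg[195:300,105:215]=1
rect(t,X,reg&(abs(X[...,2]-.09)<.006),.09,"tester top")
rt2=np.zeros_like(reg);rt2[210:295,255:335]=1
rect(t,X,rt2&(X[...,2]>.008),.05,"clamp all")
rt3=np.zeros_like(reg);rt3[230:285,385:442]=1
rect(t,X,rt3&(abs(X[...,2]-.064)<.006),.064,"stand top")
for b in blobs(t,[3,150,90],[18,255,255],(385,225,445,290)): print("orange",b[0],b[1],"zmax",np.percentile(X[b[2]][:,2],[5,50,95])); rect(t,X,b[2]&(X[...,2]>.13),.14,"grip")
for b in blobs(t,[50,180,120],[75,255,255],(130,225,185,290)): print("green",b[0],b[1],onz(t,*b[0],.09),np.median(X[b[2]],0))
for b in blobs(t,[100,120,90],[125,255,255],(130,225,185,290)): print("blue",b[0],b[1],np.median(X[b[2]],0)); rect(t,X,b[2],.126,"bar")
for b in blobs(t,[0,0,170],[180,60,255],(130,230,185,290),2): print("white",b[0],b[1],onz(t,*b[0],.09),np.median(X[b[2]],0))
a=cv2.resize(t["frame"][195:300,105:335],None,fx=3.4,fy=3.4,interpolation=2)[:,:,::-1]
b=cv2.resize(t["frame"][225:290,385:455],None,fx=3.4,fy=3.4)[:,:,::-1]
o=np.zeros((a.shape[0]+b.shape[0],a.shape[1],3),np.uint8);o[:a.shape[0]]=a;o[a.shape[0]:,:b.shape[1]]=b
b=cv2.resize(s["frame"][350:450,230:350],None,fx=2.2,fy=2.2)[:,:,::-1];o[a.shape[0]:a.shape[0]+b.shape[0],300:300+b.shape[1]]=b[:o.shape[0]-a.shape[0]]
cv2.imwrite("pics/crop.png",o)
E
```

```text
spot [294.5484 248.4194] [330.3333 282.2424] (array([ 0.4985, -0.0165,  0.0893]), np.float64(0.0012571796290914048)) depth [ 0.4985 -0.0174  0.0902] [ 0.4988 -0.0165  0.0894]
n [-0.3313  0.1311  0.9344] 611 tilt 20.873681183786125 az 158.40309303385786 off -0.001058769294415927
n [-0.3133  0.1211  0.9419] 742 tilt 19.62860031404188 az 158.86214800987767 off 0.00042826704534810426
tester top ((506.759033203125, 242.74752807617188), (159.6126251220703, 168.92416381835938), 85.68496704101562)
clamp all ((496.4169921875, -12.627052307128906), (113.03634643554688, 115.7261962890625), 69.04135131835938)
stand top ((475.9048156738281, -247.05645751953125), (80.92304229736328, 80.3042984008789), 81.6452407836914)
orange [419.4375 256.0268] 224 zmax [0.0828 0.1382 0.142 ]
grip ((475.7559509277344, -246.34738159179688), (23.79221534729004, 25.369707107543945), 6.769874095916748)
green [162.8261 241.    ] 23 [0.518  0.2331 0.09  ] [0.5177 0.2323 0.0923]
blue [153.0584 260.6494] 154 [0.4778 0.2401 0.1247]
bar ((481.2262268066406, 243.61546325683594), (49.216827392578125, 14.425948143005371), 47.4792366027832)
white [151.     240.2857] 7 [0.5199 0.2556 0.09  ] [0.5201 0.2551 0.0914]
white [141.  246.5] 6 [0.5085 0.2745 0.09  ] [0.5081 0.2734 0.0932]
white [172.     248.2857] 7 [0.5037 0.2156 0.09  ] [0.5039 0.2155 0.0906]
white [145.25 254.5 ] 44 [0.4931 0.2662 0.09  ] [0.4909 0.254  0.1269]
```

View pics/crop.png

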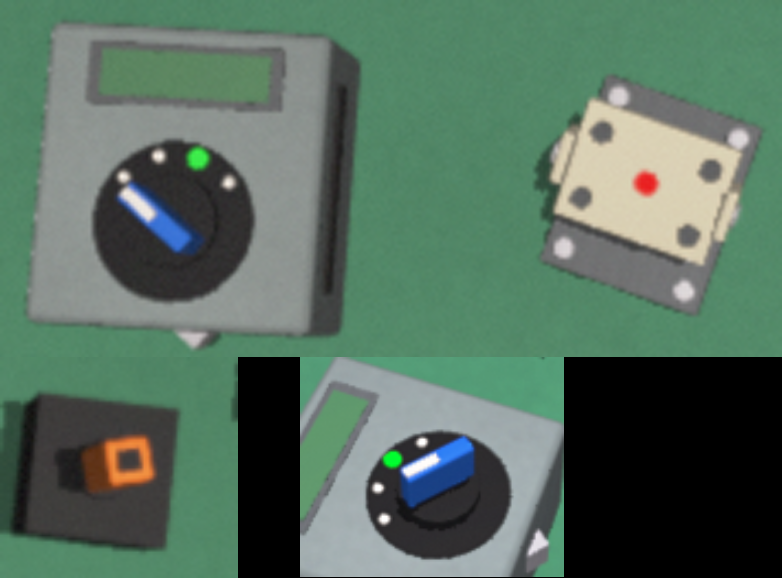

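The crop confirms the choices. The pointer is on the first mark (joint 0): the bar is at 47.4° and I expect 47.3°. The large silvery clamp has red spot z ≈ 0.09, tilt ≈ 20° and azimuth 158.8°. The orange probe is in the black stand. Next I'll plan the move to the selector.

```bash
cat >> h.py <<'E'
from workcell import arm
def plan(p,yaxis_deg,n=(0,0,1)):
    """rows from the measured pose to TCP p, tool z=-n, tool y at world azimuth (mod 180, nearest)"""
    o=arm.get_obs(); Rc=R.from_rotvec(o["orientation"]); best=None
    for a in (yaxis_deg,yaxis_deg+180):
        z=-np.array(n,float)/np.linalg.norm(n); y=np.array([np.cos(np.radians(a)),np.sin(np.radians(a)),0]); y-=z*(y@z); y/=np.linalg.norm(y)
        w=(Rc.inv()*R.from_matrix(np.c_[np.cross(y,z),y,z])).as_rotvec()
        if best is None or np.linalg.norm(w)<np.linalg.norm(best): best=w
    print("shift",(Rc.inv().apply(np.array(p)-o["ee_pos"])/.15).round(4),"turn",(best/1.5).round(4))
    print("t",o["time"],"f",o["ft_force"].round(2),"w",o["grip_width"].round(4),"gf",o["grip_force"],"p",o["ee_pos"].round(4),"q",o["qpos"].round(2))
E
python3 -c "
from h import *
plan([.4815,.2436,.237],137.3)"
```

```text
shift [-2.4539e+00 -1.8681e+00  3.0000e-04] turn [-6.000e-04 -5.000e-04 -7.849e-01]Traceback (most recent call last):
  File "<string>", line 3, in <module>
    plan([.4815,.2436,.237],137.3)
    ~~~~^^^^^^^^^^^^^^^^^^^^^^^^^^
  File "h.py", line 30, in plan
    print("t",o["time"],"f",o["ft_force"].round(2),"w",o["grip_width"].round(4),"gf",o["grip_force"],"p",o["ee_pos"].round(4),"q",o["qpos"].round(2))
                                                       ^^^^^^^^^^^^^^^^^^^^^
AttributeError: 'float' object has no attribute 'round'
```

```bash
sed -i 's/o\["grip_width"\].round(4)/round(o["grip_width"],4)/' h.py
python3 -m inch '[-1,-0.76,0,0,0,0,-1, -1,-0.76,0,0,0,0,-1, -1,-0.76,0,0,0,0,-1, -1,-0.76,0,0,0,0,-1, -1,-0.76,0,0,0,0,-1]'
python3 -m inch '[-1,-0.76,0,0,0,0,-0.4, -1,-0.76,0,0,0,0,-0.4, -1,-0.76,0,0,0,0,-0.4, -1,-0.76,0,0,0,0,-0.4, -1,-0.76,0,0,0,0,-0.4]'
python3 -m inch '[-0.454,-0.348,0,0,0,-0.785,-0.4, -0.454,-0.348,0,0,0,-0.785,-0.4, -0.454,-0.348,0,0,0,-0.785,-0.4, -0.454,-0.348,0,0,0,-0.785,-0.4, -0.454,-0.348,0,0,0,-0.785,-0.4, -0.454,-0.348,0,0,0,-0.785,-0.4, -0.454,-0.348,0,0,0,-0.785,-0.4, -0.454,-0.348,0,0,0,-0.785,-0.4]'
python3 -c "
from h import *
plan([.4815,.2436,.122],137.3)"
```

```text
time: 0.72
ee_pos: [0.3341, 0.4751, 0.2374]
orientation: [-0.551, -3.093, -0.0]
ft_force: [-0.2, 0.9, -0.8]
grip_width: 0.0929
grip_force: 0.0
time: 1.35
ee_pos: [0.4353, 0.3173, 0.2372]
orientation: [-0.549, -3.093, -0.0]
ft_force: [0.5, 0.5, 0.7]
grip_width: 0.0656
grip_force: 0.0
time: 2.35
ee_pos: [0.481, 0.2455, 0.2373]
orientation: [1.263, -2.876, -0.0]
ft_force: [-0.2, -0.2, 0.2]
grip_width: 0.0649
grip_force: 0.0
shift [ 0.0072 -0.0115  0.7686] turn [ 0.0002 -0.0001  0.0014]
t 2.35 f [-0.21 -0.18  0.15] w 0.0649 gf 0.0 p [0.481  0.2455 0.2373] q [ 0.42 -0.18  1.73  0.    1.59 -1.97]
```

```bash
python3 -m inch '[0.007,-0.0115,0.4,0,0,0,-0.4, 0.007,-0.0115,0.6,0,0,0,-0.4, 0.007,-0.0115,0.7,0,0,0,-0.4, 0.007,-0.0115,0.767,0,0,0,-0.4, 0.007,-0.0115,0.767,0,0,0,-0.4, 0.007,-0.0115,0.767,0,0,0,-0.4]'
python3 -m inch '[0,0,0,0,0,0,1, 0,0,0,0,0,0,1, 0,0,0,0,0,0,1, 0,0,0,0,0,0,1, 0,0,0,0,0,0,1, 0,0,0,0,0,0,1, 0,0,0,0,0,0,1, 0,0,0,0,0,0,1]' 10
python3 -c "
from h import *
plan([.4815,.2436,.122],137.3);plan([.4815,.2436,.122],68.5)"
```

```text
time: 3.1
ee_pos: [0.4826, 0.2421, 0.1235]
orientation: [-1.26, 2.876, 0.0]
ft_force: [0.8, -0.3, 0.9]
grip_width: 0.0648
grip_force: 0.0
time: 4.1
ee_pos: [0.4812, 0.2427, 0.1223]
orientation: [1.261, -2.876, -0.004]
ft_force: [-9.0, 6.2, 2.4]
grip_width: 0.0119
grip_force: 10.0
shift [-0.0059  0.0026  0.0023] turn [ 0.0018 -0.0003  0.0005]
t 4.1 f [-9.02  6.18  2.45] w 0.0119 gf 9.993939846754074 p [0.4812 0.2427 0.1223] q [ 0.42 -0.13  1.87  0.    1.4  -1.98]
shift [-0.0059  0.0026  0.0023] turn [ 0.0014 -0.0014  0.801 ]
t 4.1 f [-9.02  6.18  2.45] w 0.0119 gf 9.993939846754074 p [0.4812 0.2427 0.1223] q [ 0.42 -0.13  1.87  0.    1.4  -1.98]
```

```bash
python3 -m inch '[0,0.01,0,0,0,0.1,1, 0,0.01,0,0,0,0.22,1, 0,0.01,0,0,0,0.34,1, 0,0.01,0,0,0,0.46,1, 0,0.01,0,0,0,0.58,1, 0,0.01,0,0,0,0.7,1, 0,0.01,0,0,0,0.8,1, 0,0.01,0,0,0,0.8,1]'
python3 -m inch '[0,0,0,0,0,0,1, 0,0,0,0,0,0,1]'
python3 -c "
from h import *
plan([.4812,.2427,.122],68.5)"
```

```text
time: 5.1
ee_pos: [0.4803, 0.2454, 0.1225]
orientation: [-0.586, -3.084, -0.008]
ft_force: [-5.7, 23.0, -2.2]
grip_width: 0.0155
grip_force: 10.0
time: 5.35
ee_pos: [0.4803, 0.2454, 0.1224]
orientation: [-0.582, -3.085, -0.008]
ft_force: [-5.0, 23.8, -1.4]
grip_width: 0.0156
grip_force: 10.0
shift [-0.012  -0.0146  0.0026] turn [ 0.003  -0.002   0.0014]
t 5.35 f [-5.01 23.8  -1.42] w 0.0156 gf 9.985785484313965 p [0.4803 0.2454 0.1224] q [ 0.42 -0.13  1.87  0.01  1.4  -0.78]
```

```bash
python3 -m inch '[0,0,0,0,0,0,-0.4, 0,0,0,0,0,0,-0.4, 0,0,0,0,0,0,-0.4, 0,0,0,0,0,0,-0.4]'
python3 -m inch '[0,0,-0.4,0,0,0,-0.4, 0,0,-0.7,0,0,0,-0.4, -0.7,0,-0.7,0,0,0,-0.4, -0.7,0,-0.7,0,0,0,-0.4, -0.7,0,-0.7,0,0,0,-0.4]'
python3 - <<'E'
from h import *
from workcell import eyes
t=eyes.capture("top"); s=eyes.capture("side"); plan([.48,.2436,.122],68.5)
a=cv2.resize(t["frame"][195:300,105:215],None,fx=3.5,fy=3.5)[:,:,::-1]; b=cv2.resize(s["frame"][345:450,230:345],None,fx=3.5,fy=3.5)[:,:,::-1]
cv2.imwrite("pics/sel1.png",np.hstack([a,b]))
X=cloud(t)
for q in blobs(t,[100,120,90],[125,255,255],(130,225,185,290)):
    k=np.argwhere(q[2]); w=np.array([onz(t,x,y,.126)[:2] for y,x in k],np.float32)*1000; print(q[1],cv2.minAreaRect(w))
E
```

```text
time: 5.85
ee_pos: [0.4811, 0.2427, 0.1224]
orientation: [-0.585, -3.087, 0.0]
ft_force: [0.2, 0.6, -0.0]
grip_width: 0.0508
grip_force: 0.0
time: 6.48
ee_pos: [0.5805, 0.2032, 0.2265]
orientation: [-0.588, -3.085, 0.001]
ft_force: [-0.7, 0.3, -0.2]
grip_width: 0.0655
grip_force: 0.0
shift [0.7076 0.0033 0.7006] turn [-0.0003 -0.0005  0.0001]
t 6.575 f [-0.49 -0.6   0.15] w 0.0652 gf 0.0 p [0.5787 0.2043 0.227 ] q [ 0.3  -0.01  1.59  0.    1.56 -0.9 ]
```

View pics/sel1.png

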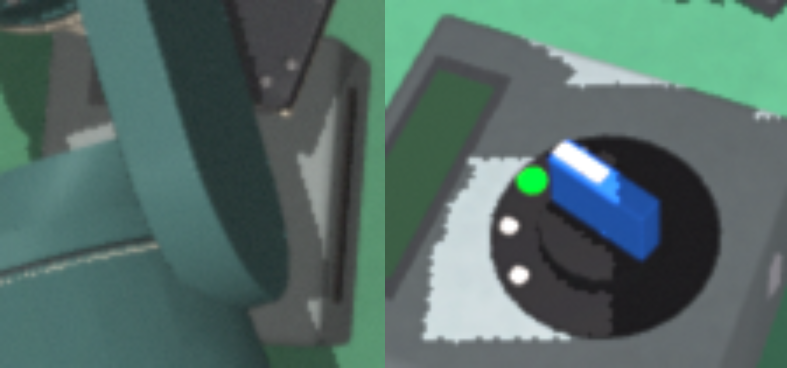

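The picture shows the bar up near green in the side view, with green at crop (532,181). Dot 3 is hidden behind the bar, so I'll measure the bar's top edge.

```bash
python3 - <<'E'
from h import *
from workcell import eyes
s=eyes.capture("side");X=cloud(s)
reg=np.zeros((480,640),bool);reg[345:450,230:345]=1
for nm,c,Y in(("old",dict(np.load("side0.npz")),None),("now",s,X)):
    Y=cloud(c); m=reg&(abs(Y[...,2]-.126)<.004)
    P=Y[m][:,:2].astype(np.float32)*1000; print(nm,len(P),cv2.minAreaRect(P)); ce=P.mean(0); v=np.linalg.svd(P-ce)[2][0]; print(ce,np.degrees(np.arctan2(v[1],v[0])))
    for b in blobs(c,[0,0,200],[180,50,255],(265,380,315,440),4): print("white",b[0],b[1],onz(c,*b[0],.09)[:2],np.median(Y[b[2]],0))
    for b in blobs(c,[50,180,120],[75,255,255],(230,345,345,450)): print("green",b[0],b[1],onz(c,*b[0],.09)[:2])
E
```

```text
old 290 ((484.23944091796875, 246.56309509277344), (45.537052154541016, 13.491681098937988), 46.17875671386719)
[484.22867 247.56886] 47.204975
white [285.         388.09090909] 11 [0.5062636  0.21388364] [0.5061985  0.21403979 0.09107091]
white [284.62857143 398.81428571] 70 [0.50122443 0.23085077] [0.49242736 0.25400652 0.1259576 ]
white [265.71428571 409.        ] 7 [0.52092165 0.25338145] [0.52036    0.2538567  0.09102707]
white [267.84615385 423.23076923] 13 [0.51080315 0.27309269] [0.50965466 0.27393136 0.09141203]
green [271.62 396.1 ] 50 [0.52002915 0.23165863]
now 295 ((484.29443359375, 246.3284149169922), (13.01059627532959, 46.18020248413086), 68.27320861816406)
[484.21198 247.32907] 159.31146
white [285.65384615 390.94871795] 78 [0.50388484 0.21817512] [0.49490938 0.24229338 0.12599906]
white [266.44444444 392.27777778] 18 [0.52909191 0.22771754] [0.52935986 0.22698127 0.08971849]
white [265.81818182 409.        ] 11 [0.52078557 0.25334236] [0.52067014 0.25430883 0.09092447]
white [267.95 423.1 ] 20 [0.51073605 0.27287044] [0.5101815  0.27401602 0.09151056]
white [268.83928571 436.60714286] 56 [0.50298145 0.29115676] [0.50385234 0.29098981 0.08910944]
green [271.62 396.1 ] 50 [0.52002915 0.23165863]
```

Selector bar is at −21°, so it's in the green detent (expected −21.5°). Next is the probe.

```bash
python3 -c "
from h import *
plan([.4758,-.2465,.24],97)"
```

```text
shift [-0.4634 -3.049  -0.0845] turn [-1.00e-04 -3.00e-04 -3.31e-01]
t 6.625 f [-0.78  0.23 -0.09] w 0.0654 gf 0.0 p [0.5783 0.2046 0.2273] q [ 0.3  -0.01  1.59  0.    1.56 -0.9 ]
```

```bash
python3 -m inch '[-0.15,-1,-0.08,0,0,0,-0.2, -0.15,-1,-0.08,0,0,0,-0.2, -0.15,-1,-0.08,0,0,0,-0.2, -0.15,-1,-0.08,0,0,0,-0.2]'
python3 -m inch '[-0.15,-1,0,0,0,0,-0.2, -0.15,-1,0,0,0,0,-0.2, -0.15,-1,0,0,0,0,-0.2, -0.15,-1,0,0,0,0,-0.2]'
python3 -m inch '[-0.16,-1,0,0,0,-0.33,-0.2, -0.16,-1,0,0,0,-0.33,-0.2, -0.16,-1,0,0,0,-0.33,-0.2, -0.16,-1,0,0,0,-0.33,-0.2, -0.16,-1,0,0,0,-0.33,-0.2, -0.16,-1,0,0,0,-0.33,-0.2]'
python3 -c "
from h import *
plan([.4758,-.2465,.11],97)"
```

```text
time: 7.12
ee_pos: [0.5441, 0.0559, 0.2402]
orientation: [0.587, 3.085, 0.001]
ft_force: [-0.0, 1.6, -0.5]
grip_width: 0.0557
grip_force: 0.0
time: 7.62
ee_pos: [0.5108, -0.0913, 0.2395]
orientation: [0.586, 3.086, 0.0]
ft_force: [0.2, 0.4, -0.3]
grip_width: 0.056
grip_force: 0.0
time: 8.38
ee_pos: [0.4791, -0.2382, 0.2394]
orientation: [-0.191, 3.136, 0.0]
ft_force: [-0.6, 1.0, 0.0]
grip_width: 0.0559
grip_force: 0.0
shift [ 0.0287 -0.0527  0.863 ] turn [ 0.0001  0.0001 -0.0005]
t 8.375 f [-0.61  1.02  0.04] w 0.0559 gf 0.0 p [ 0.4791 -0.2382  0.2394] q [-0.51 -0.19  1.74  0.    1.6  -2.2 ]
```

```bash
python3 -m inch '[0.022,-0.048,0,0,0,0,-0.2, 0.022,-0.048,0.4,0,0,0,-0.2, 0.022,-0.048,0.65,0,0,0,-0.2, 0.022,-0.048,0.8,0,0,0,-0.2, 0.022,-0.048,0.863,0,0,0,-0.2, 0.022,-0.048,0.863,0,0,0,-0.2]'
python3 -m inch '[0,0,0,0,0,0,1, 0,0,0,0,0,0,1, 0,0,0,0,0,0,1, 0,0,0,0,0,0,1, 0,0,0,0,0,0,1, 0,0,0,0,0,0,1]' 25
python3 -c "
from h import *
plan([.4758,-.2465,.11],97)"
```

```text
time: 9.12
ee_pos: [0.4761, -0.2471, 0.1101]
orientation: [0.19, -3.136, -0.0]
ft_force: [0.5, -0.0, 0.4]
grip_width: 0.0558
grip_force: 0.0
time: 9.88
ee_pos: [0.4762, -0.2472, 0.1102]
orientation: [-0.189, 3.136, -0.0]
ft_force: [0.3, -0.3, 3.7]
grip_width: 0.0237
grip_force: 25.0
shift [0.0018 0.0051 0.0012] turn [-0.0002  0.0001 -0.001 ]
t 9.875 f [ 0.35 -0.32  3.7 ] w 0.0237 gf 25.000399947166443 p [ 0.4762 -0.2472  0.1102] q [-0.53 -0.12  1.89 -0.    1.38 -2.22]
```

```bash
python3 -m inch '[0,0,-0.1,0,0,0,1, 0,0,-0.3,0,0,0,1, 0,0,-0.6,0,0,0,1, 0,0,-0.9,0,0,0,1, 0,0,-1,0,0,0,1, 0,0,-1,0,0,0,1, 0,0,-1,0,0,0,1]'
python3 - <<'E'
from h import *
n=np.array([-.3189,.1237,.9397]); P=np.array([.499,-.0165,.0895])
plan(P+n*(.103+.06),97,n)
print(np.linalg.norm(n))
E
```

```text
time: 10.75
ee_pos: [0.4757, -0.247, 0.2581]
orientation: [0.189, -3.134, -0.002]
ft_force: [0.0, 0.2, -2.0]
grip_width: 0.0237
grip_force: 25.0
shift [-0.0114  1.6815  0.105 ] turn [ 0.1082 -0.2079  0.0158]
t 10.75 f [ 0.02  0.2  -2.01] w 0.0237 gf 24.99957114458084 p [ 0.4757 -0.247   0.2581] q [-0.53 -0.19  1.71  0.    1.63 -2.22]
1.0000174948469651
```

```bash
python3 -m inch '[0,0.3,0,0,0,0,1, 0,0.6,0,0,0,0,1, 0,1,0,0,0,0,1, 0,1,0,0,0,0,1, 0,1,0,0,0,0,1]'
python3 -m inch '[-0.011,0.3,0.05,0.05,-0.1,0.008,1, -0.011,0.6,0.1,0.108,-0.208,0.016,1, -0.011,0.68,0.105,0.108,-0.208,0.016,1, -0.011,0.68,0.105,0.108,-0.208,0.016,1, -0.011,0.68,0.105,0.108,-0.208,0.016,1, -0.011,0.68,0.105,0.108,-0.208,0.016,1]'
python3 - <<'E'
from h import *
from workcell import eyes
n=np.array([-.3189,.1237,.9397]); P=np.array([.499,-.0165,.0895])
plan(P+n*(.103+.06),97,n)
t=eyes.capture("top");s=eyes.capture("side")
X=cloud(s)
a=cv2.resize(s["frame"][190:350,260:400],None,fx=3.5,fy=3.5)[:,:,::-1]
b=cv2.resize(t["frame"][190:350,250:350],None,fx=3.5,fy=3.5)[:,:,::-1]
cv2.imwrite("pics/ap.png",np.hstack([a,b])[:600,:800])
E
```

```text
time: 11.38
ee_pos: [0.4579, -0.0982, 0.2589]
orientation: [0.191, -3.135, -0.0]
ft_force: [0.0, -1.2, -1.7]
grip_width: 0.0242
grip_force: 25.0
time: 12.12
ee_pos: [0.4479, 0.002, 0.244]
orientation: [-0.133, 2.812, -0.204]
ft_force: [0.9, -0.1, -1.1]
grip_width: 0.0238
grip_force: 25.0
shift [0.0069 0.0128 0.0052] turn [-0.0012  0.0002 -0.0013]
t 12.125 f [ 0.91 -0.06 -1.13] w 0.0238 gf 24.999627470970154 p [0.4479 0.002  0.244 ] q [ 0.03 -0.62  2.06 -0.14  1.38 -1.63]
```

View pics/ap.png

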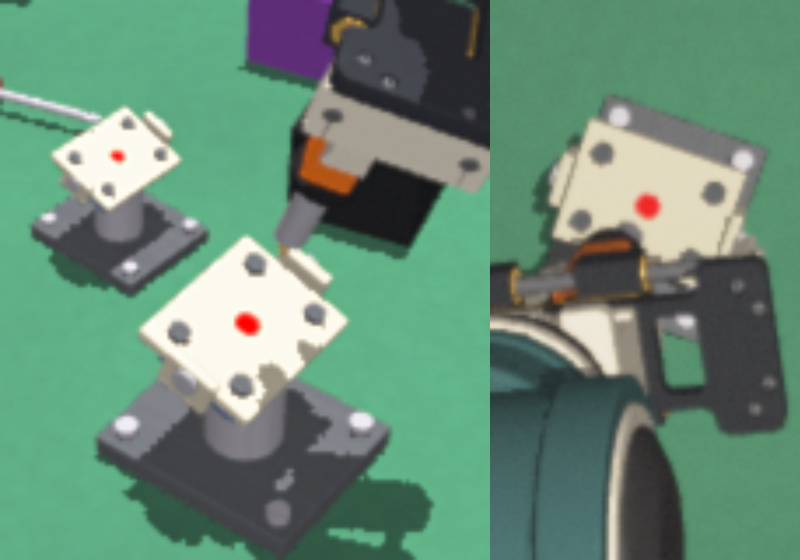

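The side view has the tip at about pixel (341,261), hanging above the plate and aimed down the slope. The spot is at (330,282). I'll correct the small offset, approach to 10 mm, and check the tip against its projection.

```bash
python3 -m inch '[0.007,0.013,0.1,0,0,0,1, 0.007,0.013,0.2,0,0,0,1, 0.007,0.013,0.3,0,0,0,1, 0.007,0.013,0.335,0,0,0,1, 0.007,0.013,0.335,0,0,0,1, 0.007,0.013,0.335,0,0,0,1]'
cat > chk.py <<'E'
from h import *
from workcell import eyes
import sys
n=np.array([-.3189,.1237,.9397]); P=np.array([.499,-.0165,.0895])
f=[arm.get_obs()]; s=eyes.capture("side"); f.append(arm.get_obs()); t=eyes.capture("top"); f.append(arm.get_obs())
plan(P+n*(.103-.005),97,n)
o=f[-1]; z=-R.from_rotvec(o["orientation"]).as_matrix()[:,2]
print("F.n",[round(q["ft_force"]@n,2) for q in f],"angle deg",np.degrees(np.arccos(z@n)),"tip",(o["ee_pos"]-z*.103).round(4))
def proj(c,p):
    q=np.linalg.inv(c["cam_to_world"])@np.r_[p,1]; return c["fx"]*q[0]/q[2]+c["cx"],c["fy"]*q[1]/q[2]+c["cy"]
a=cv2.resize(s["frame"][210:320,280:390],None,fx=5,fy=5,interpolation=2)[:,:,::-1].copy()
for d,col in((.103,(255,0,255)),(.091,(255,255,0)),(.058,(0,255,0))):
    u=proj(s,o["ee_pos"]-z*d); print(d,np.round(u,1)); cv2.circle(a,(int((u[0]-280+.5)*5),int((u[1]-210+.5)*5)),3,col,-1)
for b in blobs(s,[0,150,120],[8,255,255],(315,265,350,310)): print("red",b[0],b[1])
cv2.imwrite(sys.argv[1],a)
E
python3 chk.py pics/c1.png
```

```text
time: 12.98
ee_pos: [0.4625, -0.0012, 0.1969]
orientation: [-0.136, 2.809, -0.203]
ft_force: [-0.2, 0.7, -0.9]
grip_width: 0.0238
grip_force: 25.0
shift [ 0.001  -0.0075  0.1102] turn [-0.0008  0.002  -0.0002]
t 13.075 f [ 0.93 -0.89 -1.76] w 0.0241 gf 24.999655187129974 p [ 0.4625 -0.0012  0.197 ] q [ 0.02 -0.58  2.11 -0.14  1.28 -1.63]
F.n [np.float64(-0.65), np.float64(-1.01), np.float64(-2.07)] angle deg nan tip [ 0.4956 -0.014   0.1003]
0.103 [332.1 278.9]
0.091 [334.3 275. ]
0.058 [340.5 264. ]
red [330.32352941 282.14705882] 34chk.py:8: RuntimeWarning: invalid value encountered in arccos
  print("F.n",[round(q["ft_force"]@n,2) for q in f],"angle deg",np.degrees(np.arccos(z@n)),"tip",(o["ee_pos"]-z*.103).round(4))
```

View pics/c1.png

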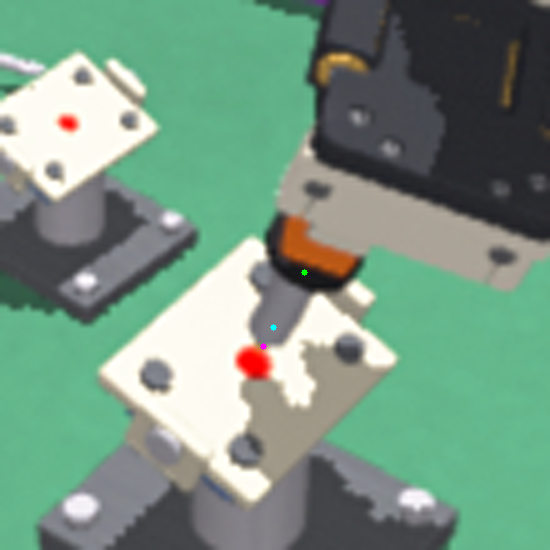

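```bash
cat > favg.py <<'E'
from h import *
from workcell import eyes
n=np.array([-.3189,.1237,.9397]); F=[];Q=[]
for i in range(24):
    eyes.capture("side"); o=arm.get_obs(); F.append(o["ft_force"]);Q.append(o["ee_pos"])
F=np.array(F); print("F",F.mean(0).round(2),"F.n",(F@n).mean().round(3),"+-",((F@n).std()/24**.5).round(3),"p",np.mean(Q,0).round(5),"p.n",(np.mean(Q,0)@n).round(5),o["time"],o["grip_width"])
z=-R.from_rotvec(o["orientation"]).as_matrix()[:,2]; print("ang",np.degrees(np.linalg.norm(np.cross(z,n))))
E
python3 favg.py
python3 -m inch '[0,-0.007,0.03,0,0,0,1, 0,-0.007,0.06,0,0,0,1, 0,-0.007,0.08,0,0,0,1, 0,-0.007,0.09,0,0,0,1, 0,-0.007,0.1,0,0,0,1, 0,-0.007,0.1,0,0,0,1]'
python3 favg.py
```

```text
F [ 0.01  0.06 -1.24] F.n -1.157 +- 0.088 p [ 0.46238 -0.00124  0.19648] p.n 0.03703 14.275 0.024071380397706843
ang 0.14288598869012922
time: 15.02
ee_pos: [0.4673, -0.0041, 0.1825]
orientation: [-0.136, 2.81, -0.203]
ft_force: [-2.0, 0.2, -0.7]
grip_width: 0.024
grip_force: 25.0
F [-1.25  0.04  0.1 ] F.n 0.496 +- 0.103 p [ 0.46726 -0.00415  0.18251] p.n 0.02198 16.225 0.023701805275217386
ang 0.14129568532256656
```

```bash
python3 -m inch '[0,0,0.003,0,0,0,1, 0,0,0.006,0,0,0,1, 0,0,0.006,0,0,0,1, 0,0,0.006,0,0,0,1]'
python3 favg.py; python3 chk.py pics/c2.png | tail -5
```

```text
time: 16.73
ee_pos: [0.4676, -0.0043, 0.1817]
orientation: [-0.136, 2.81, -0.203]
ft_force: [-1.2, -0.1, 0.4]
grip_width: 0.024
grip_force: 25.0
F [-1.53 -0.04  0.41] F.n 0.866 +- 0.102 p [ 0.46755 -0.00426  0.18164] p.n 0.02106 17.925 0.024017243067236373
ang 0.13987994185315678
t 18.025 f [-1.5   0.7   0.74] w 0.024 gf 24.999852776527405 p [ 0.4676 -0.0043  0.1816] q [ 0.01 -0.56  2.13 -0.14  1.25 -1.63]
F.n [np.float64(0.91), np.float64(0.68), np.float64(1.26)] angle deg nan tip [ 0.5006 -0.0171  0.0849]
0.103 [329.5 283.7]
0.091 [331.6 279.9]
0.058 [337.6 269.2]chk.py:8: RuntimeWarning: invalid value encountered in arccos
  print("F.n",[round(q["ft_force"]@n,2) for q in f],"angle deg",np.degrees(np.arccos(z@n)),"tip",(o["ee_pos"]-z*.103).round(4))
```

View pics/c2.png

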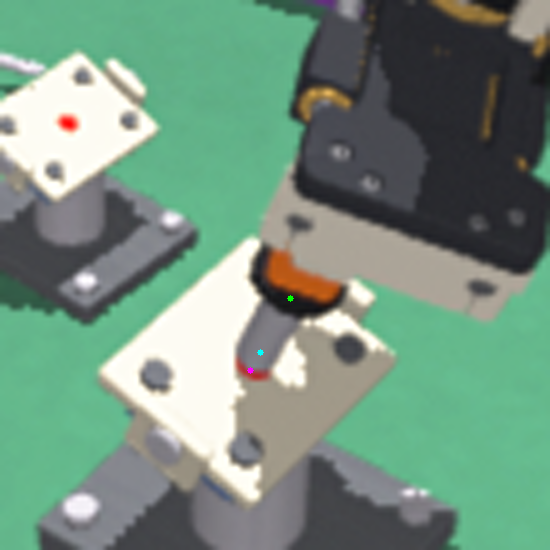

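The tip sits on the red spot at crop (254,364), square to the face. The force along the normal is up 2.0 N, which is about 5 mm of tip travel. I'll hand in now, with a last check on the selector.

```bash
python3 - <<'E'
from h import *
from workcell import eyes
s=eyes.capture("side");Y=cloud(s);reg=np.zeros((480,640),bool);reg[345:450,230:345]=1
P=Y[reg&(abs(Y[...,2]-.126)<.004)][:,:2]; v=np.linalg.svd(P-P.mean(0))[2][0]; print(np.degrees(np.arctan2(v[1],v[0]))%180-180)
print(arm.finish_job())
E
```

```text
-21.250607107463424
the job is handed in; nothing more can be done
None
```

I handed the job in with the selector at green (bar at −21.3°, expected −21.5°) and the gripper holding the probe on the red spot, square to the face to about 0.15° by the arm's pose; the tip is pushed in about 5 mm, estimated from a 2.0 N rise in wrist force.

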